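# Set the mould vibrating table to speed 4 and start it

### The job

The chocolate moulds are ready to be shaken free of bubbles: with a fingertip, gently push the lever selector round clockwise, click by click, until it rests in speed 4 (the fourth click after the off stop), never going past it to a higher speed. Then press the start button fully down with a fingertip and let it come back up. Leave the selector in speed 4, press the button at no other speed, and leave the moulds, scraper and bowl where they are.

Things in the scene. Friction and masses are not known exactly. Their poses are not given: they have to be found in the camera images.
- machine: Fixed vibrating table for moulds, 360 x 360 mm. Origin: centre of its underside, on the work surface; z up, front to its own -x, +y its left seen from the robot. Front 150 mm (x -180 to -30): grey console, flat top 70 mm high; behind it an aluminium deck, top 65 mm high. On the console stand only the lever selector (axis at x -105, y +75) and the start button (x -105, y -105).
- selector (a joint): Selector angle, rad: 0 at the off stop, growing clockwise from above to pi. Clicks every 30 degrees: off 0, speed 1 = 0.524, 2 = 1.047, 3 = 1.571, 4 = 2.094, 5 = 2.618, 6 = 3.142. At 0 the pointer points to the machine's +y, at 1.571 to its +x. A detent pulls it into the nearest click; to leave one takes about 4 to 5 N at 46 mm from the axis. Starts at off, 1 or 2.
- selector_axis (a point): On the selector's upright axis, at the top of its hub, 102.5 mm above the work surface. The black round hub is 38 mm in diameter and 30 mm high. Round it, 67 mm from the axis, flat marks on the console: a small ring at off, then a short black bar at each of the speeds 1 to 6.
- pointer_end (a point): Upper outer end of the selector's one-sided pointer, 58 mm from the axis, 99.5 mm above the work surface. The pointer is a black upright bar, 14 mm wide, running straight out from the hub, from 75.5 to 99.5 mm above the work surface, with a white line on top. A fingertip pushes it on its side, beyond the hub.
- start (a joint): Travel of the start button in m: 0 up, 0.006 fully down; a spring (5 N when fully down) brings it back up.
- start_top (a point): Centre of the top of the round black start button, 32 mm in diameter, in a low steel housing; pressed straight down.
- deck_mould: Loose pale yellow mould sheet filled with dark drops, 140 x 200 x 10 mm, lying on the shaking deck; origin: centre of its underside. Stays there.
- mould_stack: Loose stack of two such moulds, 20 mm high, on the work surface to the right of the machine; origin: centre of its underside. Stays there.
- scraper: Loose spatula, 240 mm long, lying to the left of the machine; origin: middle of its length, on the work surface. Stays there.
- bowl: Loose steel bowl, 150 mm across, 70 mm high, further left; origin: centre of its underside. Stays there.

How it is judged:
By the outcome, as a careful person would: the job done as asked, in the order asked, and still so for the second after the job is handed in, with the robot touching nothing.
It also fails if it takes over 70 s, if anything falls off the work surface, if the arm or the gripper's body presses on something with over 40 N, if the wrist force passes 120 N, or if a joint passes its speed limit or range.

### The arm

A 6-joint arm with a two-finger parallel gripper is mounted at the origin on the work surface. World frame = base frame: x ahead of the robot, y to its left, z up, the work surface at z = 0. Lengths are in m, angles in degrees, forces in N, time in s.
With the tool pointing down it reaches from about 0.4 to 0.825 m from the base axis. Payload 7 kg.
Tool frame: the origin (TCP) lies midway between the tips of the shut fingers; the grasp point (between the pads) lies 19 mm behind it; z points along the fingers, y is the direction in which the jaws open and shut (so a half turn about z gives the same grasp; the last joint's range is limited). The gripper opens to 88 mm and grips with 3 to 60 N. Pads are 19 mm wide; open, the fingers measure 130 mm over their backs; the gripper's body (78 mm by 193 mm) begins 47 mm behind the grasp point.
Start: joints at [89.387, 20.546, 0.682, 0, -70.136, -16.507], TCP at [0.199, 0.645, 0.191] pointing down, gripper open.
Joint ranges: [-176.03, 176.03], [-82.01, 121.73], [-58.28, 71.71], [-173.87, 95.51], [-174.79, -0.11], [-173.66, 173.66]. Speed limits (degrees/s): [136.94, 136.94, 172.46, 180, 180, 180].

### API

Orientations are given as [roll, pitch, yaw] about the fixed x, y, z axes, in that order (R = Rz(yaw) Ry(pitch) Rx(roll)).
In Python, from plant import ctrl, snapshot gives the robot as it stands.
- The arm moves only by the shell command python3 -m pendant 'ROWS'. ROWS is JSON, a list of rows, each a list of 7 numbers: the shift along the tool's x, y, z in m, then the turn, a rotation vector about the tool's x, y, z in rad, then the opening, from -1 (shut) to 1 (fully open), so that 0 is half open. In form: [[x, y, z, ax, ay, az, jaw], ...]. A call has 1 to 12 rows; each row is the pose to reach, as a shift and turn from the pose commanded when the call began, along the tool's axes at that moment; what a row does not reach only later rows make up. A row lasts 1/8 s, in which the tool goes at most 62.5 mm and 10.7 degrees, less where a joint would pass 70% of its speed; a pose out of reach is approached as far as the arm can. A call with a gripper value outside its range is refused whole. The fingers move at their own pace and stop on an object; the grip force is fixed at half the most. Time passes only in rows, so rows that repeat a pose let the fingers close. It gives the time, the measured TCP pose, the force and the opening at its end, in the units of the state.
- ctrl.get_obs(): the state, without advancing time (a new reading comes with each control period).
- snapshot(name): name is "scene" or "top" or "wrist"; returns a dict with "image" (480x640x3 uint8, blue, green, red), "mtx" (3x3 intrinsics, pixels), "eye" and "attitude" of the camera in the world; the wrist camera has in their place "tool_from_camera" (4x4, takes a point from camera to tool coordinates, whose origin is the TCP and whose axes are the flange's). Camera axes: x right, y up, looking along -z (the intrinsics and any distortion apply to the point x, -y, -z); pixel columns grow to the right and rows downward; lengths in m; the calibration is good to about 2 mm. The wrist camera is an equidistant fisheye: a pixel r from the principal point sees the ray r / f radians off the axis. A picture is of the moment at which its call begins: read the wrist's pose just before it. There is no depth.
- ctrl.close_job(): hands the job in, once; it reports no verdict.
The state is a dict: "clock": time; "joint_pos": joint angles; "qvel": joint speeds; "tau": joint torques, N m; "tool_pos": TCP position; "orientation": TCP orientation; "force": force on the tool from outside, world axes, zero at the start; "moment": the same for the moment, N m; "opening": finger opening in m.
Only numpy, scipy, OpenCV 4.12 (cv2) and the standard library are available. Lean on these libraries where they do the work, as an engineer would, in place of code of your own. Each camera call takes 0.05 s, during which the arm holds its last target.

## Working session

There is one attempt and no reset: what is moved stays moved. The work goes in short steps, Python scripts to look and compute and a shell command to move; the robot and the scene stay as the last step left them, time stands still between calls to the robot, and variables do not carry over. Pictures are saved under pics/ and viewed, and the job is handed in when it is done.

```bash
mkdir -p pics; ls; python3 - <<'E'
from plant import ctrl,snapshot
import cv2
print(ctrl.get_obs())
for n in ["scene","top","wrist"]:
    s=snapshot(n); cv2.imwrite(f"pics/{n}0.png",s["image"])
    print({k:v for k,v in s.items() if k!="image"})
E
```

```text
pics
{'clock': 0.0, 'joint_pos': array([ 8.93864835e+01,  2.05903074e+01,  6.36331040e-01, -2.11326389e-02,
       -7.01356198e+01, -1.65065549e+01]), 'qvel': array([ 0.02075788,  0.02905102, -0.00974396,  0.06745848, -0.03938356,
        0.0323488 ]), 'tau': array([ 7.88056550e-04, -5.82728219e+01,  2.93041205e+01,  6.99707374e+00,
        6.96711868e-03, -1.66646969e-04]), 'tool_pos': array([0.19856992, 0.64458147, 0.1902517 ]), 'orientation': array([ 1.79908451e+02, -6.41150294e-03, -1.71272626e+01]), 'force': array([0.07487978, 0.19344725, 0.18221329]), 'moment': array([ 0.05711001,  0.05475407, -0.04200893]), 'opening': 0.08765005941326068}
{'mtx': array([[488.69278063,   0.        , 320.97030654],
       [  0.        , 488.69278063, 245.15442779],
       [  0.        ,   0.        ,   1.        ]]), 'eye': array([1.17534823, 0.70504694, 0.91322251]), 'attitude': array([ 46.34373259,  -1.08192382, 138.88681955])}
{'mtx': array([[510.93681619,   0.        , 317.41590956],
       [  0.        , 510.93681619, 246.71664034],
       [  0.        ,   0.        ,   1.        ]]), 'eye': array([0.39785773, 0.03539713, 1.11143092]), 'attitude': array([ 10.78584659,   0.90775256, -90.80186048])}
{'mtx': array([[371.64829954,   0.        , 316.32719019],
       [  0.        , 371.64829954, 241.39971714],
       [  0.        ,   0.        ,   1.        ]]), 'tool_from_camera': array([[-5.05663674e-04,  9.69380024e-01,  2.45564885e-01,
         6.53547407e-02],
       [ 9.99999837e-01,  5.55357636e-04, -1.33117596e-04,
        -1.30356173e-03],
       [-2.65417873e-04,  2.45564778e-01, -9.69380147e-01,
        -1.92772359e-01],
       [ 0.00000000e+00,  0.00000000e+00,  0.00000000e+00,
         1.00000000e+00]])}
```

View pics/top0.png

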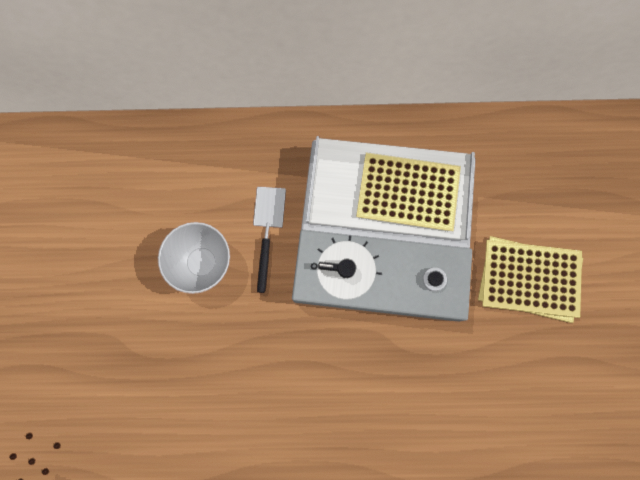

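View pics/scene0.png

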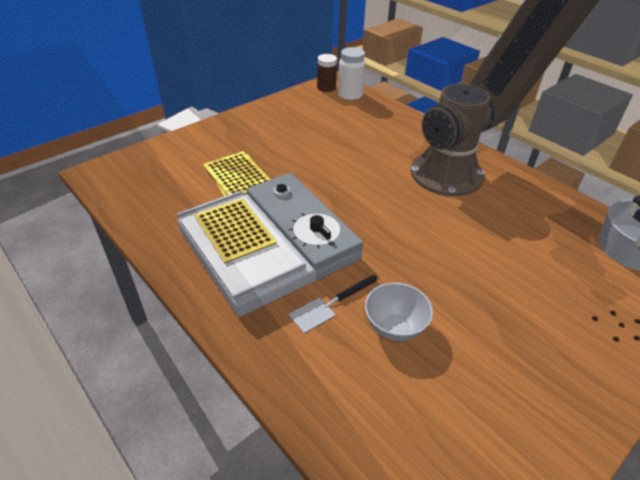

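```bash
cat > h.py <<'E'
import numpy as np, cv2
from scipy.spatial.transform import Rotation as R
from plant import ctrl,snapshot
def ray(s,uv):
    m=s["mtx"]; u,v=uv
    d=np.array([(u-m[0,2])/m[0,0],-(v-m[1,2])/m[1,1],-1.])
    return R.from_euler('xyz',s["attitude"],degrees=True).as_matrix()@d
def plane(s,uv,z):
    d=ray(s,uv); e=np.array(s["eye"]); return e+d*(z-e[2])/d[2]
def proj(s,p):
    Rm=R.from_euler('xyz',s["attitude"],degrees=True).as_matrix()
    c=Rm.T@(np.array(p)-s["eye"]); m=s["mtx"]
    return m[0,2]+m[0,0]*c[0]/-c[2], m[1,2]-m[1,1]*c[1]/-c[2]
E
python3 - <<'E'
from h import *
s=snapshot("top"); im=s["image"]
c=cv2.resize(im[220:330,285:485],None,fx=4,fy=4,interpolation=cv2.INTER_CUBIC); cv2.imwrite("pics/topz.png",c)
t=snapshot("scene"); c=cv2.resize(t["image"][165:285,240:380],None,fx=5,fy=5,interpolation=cv2.INTER_CUBIC); cv2.imwrite("pics/scz.png",c)
E
```

```text
(no output)
```

View pics/topz.png

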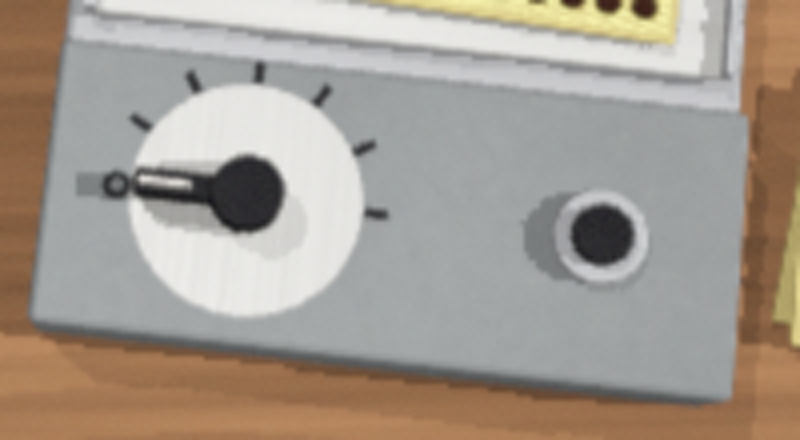

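View pics/scz.png

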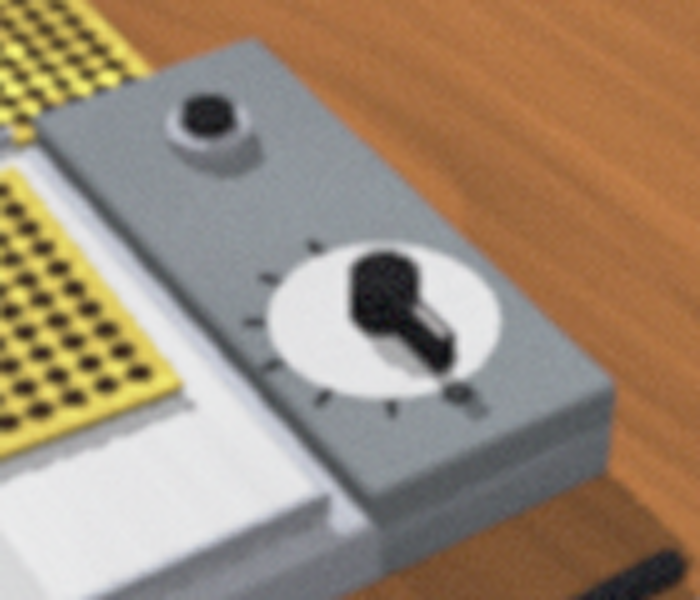

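View pics/wrist0.png

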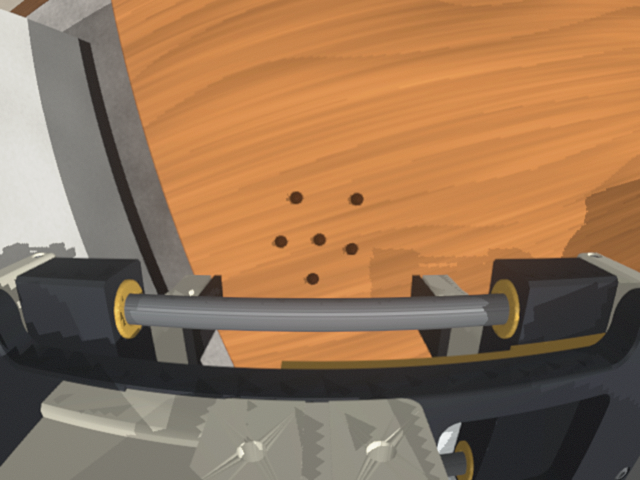

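In the top view the pointer lies at the off ring (zoom: ring 116,184; hub 247,192; button 602,236), so the selector is at off. The scene view agrees. Now I'll measure.

```bash
python3 - <<'E'
from h import *
s=snapshot("top"); im=s["image"]; t=snapshot("scene")
def comps(s,box,f,amin):
    x0,y0,x1,y1=box; c=s["image"][y0:y1,x0:x1]; m=f(c).astype(np.uint8)
    n,l,st,ce=cv2.connectedComponentsWithStats(m)
    for i in range(1,n):
        if st[i,4]>=amin: yield st[i,4], ce[i]+[x0,y0], (l==i).astype(np.uint8),(x0,y0)
dark=lambda c:c.max(2)<75
white=lambda c:c.min(2)>170
for a,ce,m,o in comps(s,(300,232,390,305),dark,3): print("top dark",a,ce,plane(s,ce,.07)[:2])
for a,ce,m,o in comps(s,(415,262,455,300),dark,10): print("top button",a,ce,plane(s,ce,.082)[:2])
for a,ce,m,o in comps(t,(265,175,300,205),dark,10): print("scene button",a,ce,plane(t,ce,.082)[:2])
# disc ellipse via hull
for a,ce,m,o in comps(s,(312,238,382,300),white,300):
    cs,_=cv2.findContours(m,0,1); h=cv2.convexHull(max(cs,key=cv2.contourArea)); e=cv2.fitEllipse(h); print("disc",a,e,o,plane(s,np.array(e[0])+o,.07))
for a,ce,m,o in comps(t,(288,208,345,250),white,200):
    cs,_=cv2.findContours(m,0,1); h=cv2.convexHull(max(cs,key=cv2.contourArea)); e=cv2.fitEllipse(h); print("disc scene",a,e,o,plane(t,np.array(e[0])+o,.07))
# marks from zoom: px=(u+.5)/4-.5+off
for q in [(116,184),(141,122),(194,82),(260,72),(323,95),(366,147),(376,213)]:
    p=(np.array(q)+.5)/4-.5+[285,220]; print(q,plane(s,p,.07)[:2])
E
```

```text
top dark 4 [349.25 237.75] [ 0.61434915 -0.01736178]
top dark 4 [333.   240.25] [0.60962559 0.01652644]
top dark 5 [365.2 243.4] [ 0.60180823 -0.05011119]
top dark 4 [320.  250.5] [0.58842028 0.04387698]
top dark 5 [375.6 256.6] [ 0.57368592 -0.07066818]
top dark 324 [342.37654321 268.08950617] [ 0.55086325 -0.00160166]
top dark 3 [328. 263.] [0.5619432  0.02777412]
top dark 17 [313.41176471 266.05882353] [0.55606227 0.05793833]
top dark 4 [378.5 273. ] [ 0.53948433 -0.07540234]
top button 166 [434.90963855 278.38554217] [ 0.52505092 -0.18745383]
scene button 60 [281.21666667 187.8       ] [ 0.5228829 -0.1881514]
disc 2207 ((33.8547248840332, 31.896072387695312), (58.818912506103516, 59.7880859375), 118.2520523071289) (312, 238) [ 0.54699704 -0.00865899  0.07      ]
disc scene 532 ((26.33924102783203, 20.921308517456055), (31.06832504272461, 42.43568420410156), 95.00421905517578) (288, 208) [ 0.5552779 -0.0073194  0.07     ]
disc scene 272 ((34.518775939941406, 18.630033493041992), (25.725807189941406, 36.02153015136719), 111.29169464111328) (288, 208) [ 5.33120574e-01 -4.60255302e-04  7.00000000e-02]
(116, 184) [0.55695863 0.05748749]
(141, 122) [0.58921457 0.0441242 ]
(194, 82) [0.60988629 0.01626144]
(260, 72) [ 0.61460116 -0.01814784]
(323, 95) [ 0.60185487 -0.05047536]
(366, 147) [ 0.57413865 -0.07176636]
(376, 213) [ 0.53973855 -0.07566764]
```

```bash
cat >> h.py <<'E'
A=np.array([.548,-.009]); YAW=-7.4
def goal(theta,r,z):
    ph=np.radians(90+YAW-theta); p=np.r_[A+r*np.array([np.cos(ph),np.sin(ph)]),z]
    return p,R.from_euler('xyz',[180,0,90+YAW-theta-180],degrees=True)
def rel(p0,R0,p,Rg):
    return np.round(R0.inv().apply(p-p0),4),np.round((R0.inv()*Rg).as_rotvec(),4)
def cur():
    o=ctrl.get_obs(); return o["tool_pos"],R.from_euler('xyz',o["orientation"],degrees=True)
E
python3 - <<'E'
from h import *
# fit of marks
P=np.array([[.5570,.0575],[.5892,.0441],[.6099,.0163],[.6146,-.0181],[.6018,-.0505],[.5741,-.0718],[.5397,-.0757]])
th=np.radians(np.arange(0,181,30)); rows=[];b=[]
for t,p in zip(th,P):
    mx,my=.067*np.sin(t),.067*np.cos(t)
    rows+= [[mx,-my,1,0],[my,mx,0,1]]; b+=list(p)
x=np.linalg.lstsq(np.array(rows),np.array(b),rcond=None)[0]; print(x,np.degrees(np.arctan2(x[1],x[0])),np.hypot(x[0],x[1]))
p,o=cur(); print(rel(p,o,*goal(0,.044,.18)))
E
```

```text
[ 0.99489647 -0.13000112  0.54821839 -0.00938479] -7.444545604049916 1.0033540186141805
(array([0.5189, 0.4788, 0.0111]), array([ 3.0000e-04, -3.0000e-04,  1.4011e+00]))
```

```bash
python3 -m pendant '[[0.519,0.479,0.011,0,0,1.4,-0.32],[0.519,0.479,0.011,0,0,1.4,-0.32],[0.519,0.479,0.011,0,0,1.4,-0.32],[0.519,0.479,0.011,0,0,1.4,-0.32],[0.519,0.479,0.011,0,0,1.4,-0.32],[0.519,0.479,0.011,0,0,1.4,-0.32],[0.519,0.479,0.011,0,0,1.4,-0.32],[0.519,0.479,0.011,0,0,1.4,-0.32],[0.519,0.479,0.011,0,0,1.4,-0.32],[0.519,0.479,0.011,0,0,1.4,-0.32],[0.519,0.479,0.011,0,0,1.4,-0.32],[0.519,0.479,0.011,0,0,1.4,-0.32]]'
python3 - <<'E'
from h import *
p,o=cur(); print(p,o.as_euler('xyz',degrees=True),ctrl.get_obs()["joint_pos"]); print(rel(p,o,*goal(0,.044,.18)))
s=snapshot("wrist"); cv2.imwrite("pics/w1.png",s["image"])
E
```

```text
clock: 1.85
tool_pos: [0.5547, 0.0315, 0.1799]
orientation: [180.0, -0.0, -97.5]
force: [-0.7, 1.4, -0.0]
opening: 0.0301
[0.55466683 0.03153248 0.17985341] [ 1.79982957e+02 -2.57897808e-02 -9.75307092e+01] [ 2.34604871e+01  9.81213411e+00 -1.55188819e+01  1.47476798e-02
 -6.46968739e+01 -3.09975066e+01]
(array([-0.0029,  0.0014, -0.0001]), array([ 0.0003, -0.0004, -0.0023]))
```

View pics/w1.png

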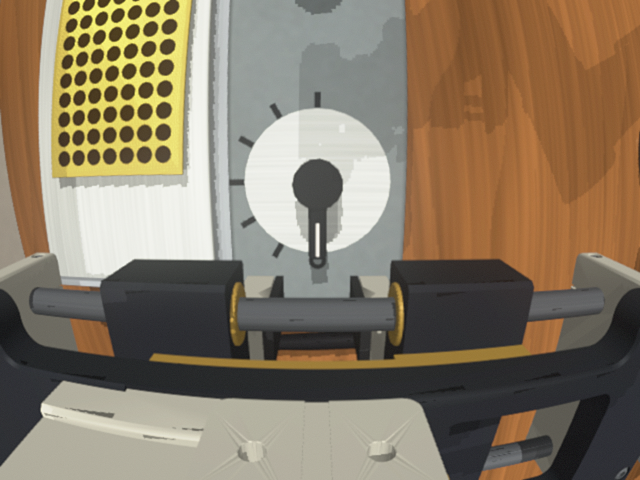

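```bash
cat >> h.py <<'E'
def wplane(s,p0,R0,uv,z):
    m=s["mtx"]; d=np.array([(uv[0]-m[0,2]),(uv[1]-m[1,2])]); rr=np.hypot(*d); a=rr/m[0,0]
    c=np.array([np.sin(a)*d[0]/rr,-np.sin(a)*d[1]/rr,-np.cos(a)])
    T=s["tool_from_camera"]; e=p0+R0.apply(T[:3,3]); v=R0.apply(T[:3,:3]@c)
    return e+v*(z-e[2])/v[2]
E
python3 - <<'E'
from h import *
p,o=cur(); s=snapshot("wrist")
for n,q,z in [("hub",(317.5,184.5),.1025),("ptr end",(317.5,267),.0995),("sp6",(317.5,99),.07),("sp3",(236,182.5),.07)]: 
    print(n,wplane(s,p,o,q,z))
E
```

```text
hub [ 0.54888341 -0.00698019  0.1025    ]
ptr end [0.55718819 0.05624782 0.0995    ]
sp6 [ 0.53995538 -0.07330965  0.07      ]
sp3 [ 0.61551836 -0.0151847   0.07      ]
```

```bash
sed -i 's/A=np.array(\[.548,-.009\])/A=np.array([.5485,-.0083])/' h.py; python3 - <<'E'
from h import *
p,o=cur(); print(rel(p,o,*goal(0,.044,.083)))
E
```

```text
(array([-0.0026,  0.0003,  0.0968]), array([ 0.0005, -0.0004, -0.0019]))
```

```bash
python3 -m pendant '[[-0.003,0,0.03,0,0,0,-0.32],[-0.003,0,0.06,0,0,0,-0.32],[-0.003,0,0.075,0,0,0,-0.32],[-0.003,0,0.085,0,0,0,-0.32],[-0.003,0,0.092,0,0,0,-0.32],[-0.003,0,0.097,0,0,0,-0.32],[-0.003,0,0.097,0,0,0,-0.32]]'
python3 - <<'E'
from h import *
p,o=cur(); print(p,o.as_euler('xyz',degrees=True),ctrl.get_obs()["force"]); print(rel(p,o,*goal(0,.044,.083)))
s=snapshot("wrist"); cv2.imwrite("pics/w2.png",s["image"])
# rows: relative to goal(0)
p0,R0=goal(0,.044,.083)
for t in range(5,130,5): print(t,*rel(p0,R0,*goal(t,.044,.083)))
E
```

```text
clock: 2.82
tool_pos: [0.5542, 0.0375, 0.0832]
orientation: [-180.0, 0.0, -97.3]
force: [0.8, 0.6, 0.9]
opening: 0.0293
[0.55416057 0.03749308 0.08322949] [-1.79994965e+02  1.13537101e-03 -9.73351797e+01] [0.7653867  0.57818175 0.86382715]
(array([ 0.0021, -0.0003,  0.0002]), array([-0.0001,  0.    ,  0.0011]))
5 [ 0.0002 -0.0038 -0.    ] [ 0.     -0.      0.0873]
10 [ 0.0007 -0.0076 -0.    ] [ 0.     -0.      0.1745]
15 [ 0.0015 -0.0114 -0.    ] [ 0.     -0.      0.2618]
20 [ 0.0027 -0.015  -0.    ] [-0.     -0.      0.3491]
25 [ 0.0041 -0.0186 -0.    ] [-0.     -0.      0.4363]
30 [ 0.0059 -0.022  -0.    ] [ 0.     -0.      0.5236]
35 [ 0.008  -0.0252 -0.    ] [-0.     -0.      0.6109]
40 [ 0.0103 -0.0283 -0.    ] [-0.     -0.      0.6981]
45 [ 0.0129 -0.0311 -0.    ] [-0.     -0.      0.7854]
50 [ 0.0157 -0.0337 -0.    ] [ 0.     -0.      0.8727]
55 [ 0.0188 -0.036  -0.    ] [ 0.     -0.      0.9599]
60 [ 0.022  -0.0381 -0.    ] [-0.     -0.      1.0472]
65 [ 0.0254 -0.0399 -0.    ] [ 0.     -0.      1.1345]
70 [ 0.029  -0.0413 -0.    ] [-0.     -0.      1.2217]
75 [ 0.0326 -0.0425 -0.    ] [ 0.    -0.     1.309]
80 [ 0.0364 -0.0433 -0.    ] [-0.     -0.      1.3963]
85 [ 0.0402 -0.0438 -0.    ] [-0.     -0.      1.4835]
90 [ 0.044 -0.044 -0.   ] [ 0.     -0.      1.5708]
95 [ 0.0478 -0.0438 -0.    ] [-0.     -0.      1.6581]
100 [ 0.0516 -0.0433 -0.    ] [-0.     -0.      1.7453]
105 [ 0.0554 -0.0425 -0.    ] [-0.     -0.      1.8326]
110 [ 0.059  -0.0413 -0.    ] [-0.     -0.      1.9199]
115 [ 0.0626 -0.0399 -0.    ] [-0.     -0.      2.0071]
120 [ 0.066  -0.0381 -0.    ] [ 0.     -0.      2.0944]
125 [ 0.0692 -0.036  -0.    ] [-0.     -0.      2.1817]
```

View pics/w2.png

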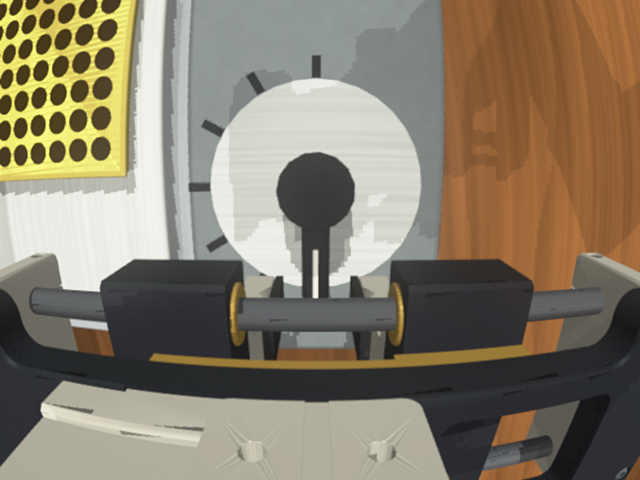

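The pointer sits centred between the fingers, below the knob (about 316,280), with no contact. I'll turn the jaw 30° round the axis, so the trailing finger pushes the pointer one click.

```bash
python3 -m pendant '[[0.0002,-0.004,0,0,0,0.0873,-0.32],[0.0007,-0.008,0,0,0,0.1745,-0.32],[0.0012,-0.0104,0,0,0,0.227,-0.32],[0.0018,-0.0127,0,0,0,0.279,-0.32],[0.0025,-0.015,0,0,0,0.332,-0.32],[0.0034,-0.0172,0,0,0,0.384,-0.32],[0.0043,-0.0194,0,0,0,0.436,-0.32],[0.0052,-0.0212,0,0,0,0.48,-0.32],[0.0062,-0.023,0,0,0,0.5236,-0.32],[0.0062,-0.023,0,0,0,0.5236,-0.32]]'
python3 - <<'E'
from h import *
p,o=cur(); print(p,o.as_euler('xyz',degrees=True)); print(rel(p,o,*goal(30,.046,.083)))
s=snapshot("wrist"); cv2.imwrite("pics/w3.png",s["image"])
E
```

```text
clock: 4.12
tool_pos: [0.5765, 0.0283, 0.0836]
orientation: [-180.0, 0.0, -127.3]
force: [-0.4, 0.6, -0.1]
opening: 0.0298
[0.5764659  0.02834247 0.08358658] [-1.79973666e+02  3.22246251e-02 -1.27331149e+02]
(array([ 0.0001, -0.    ,  0.0006]), array([-0.0005,  0.0006,  0.0012]))
```

View pics/w3.png

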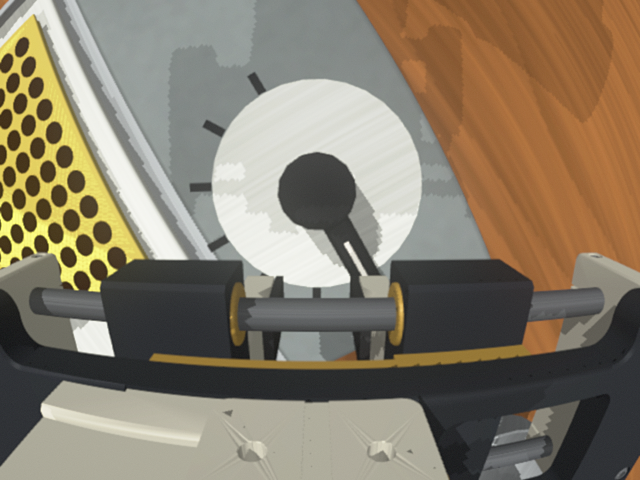

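```bash
cat >> h.py <<'E'
def wproj(s,pt): # tool coords -> pixel
    T=s["tool_from_camera"]; c=T[:3,:3].T@(np.array(pt)-T[:3,3]); m=s["mtx"]
    d=np.array([c[0],-c[1]]); a=np.arctan2(np.hypot(*d),-c[2]); return m[:2,2]+m[0,0]*a*d/np.hypot(*d)
E
python3 - <<'E'
from h import *
p,o=cur(); s=snapshot("wrist")
for q in [(0,0,0),(0,.015,0),(0,-.015,0),(.0095,.015,0),(.0095,-.015,0),(.0095,.015,-.05),(.0095,-.015,-.05),(.0095,.036,0)]: print(q,wproj(s,q).round())
for n,q,z in [("line1",(347,242),.0995),("line2",(360,276),.0995),("hub",(317,190),.1025)]:
    w=wplane(s,p,o,q,z); d=w[:2]-A; print(n,w,"theta",90+YAW-np.degrees(np.arctan2(d[1],d[0])),np.hypot(*d), o.inv().apply(w-p))
t=snapshot("scene"); c=cv2.resize(t["image"][165:285,240:380],None,fx=5,fy=5,interpolation=cv2.INTER_CUBIC); cv2.imwrite("pics/sc3.png",c)
E
```

```text
(0, 0, 0) [315. 269.]
(0, 0.015, 0) [343. 269.]
(0, -0.015, 0) [288. 269.]
(0.0095, 0.015, 0) [343. 252.]
(0.0095, -0.015, 0) [287. 253.]
(0.0095, 0.015, -0.05) [351. 285.]
(0.0095, -0.015, -0.05) [279. 286.]
(0.0095, 0.036, 0) [381. 252.]
line1 [0.55214492 0.02246221 0.0995    ] theta -0.6426977540334633 0.030977392953837456 [ 0.01936626  0.01567585 -0.0160002 ]
line2 [0.55732645 0.0408366  0.0995    ] theta 2.7834819102894386 0.04992306024745857 [ 0.00160897  0.02268622 -0.0159937 ]
hub [ 0.54818478 -0.00709556  0.1025    ] theta -22.066141544608456 0.0012450075828059524 [ 0.04527906  0.000917   -0.01900806]
```

View pics/sc3.png

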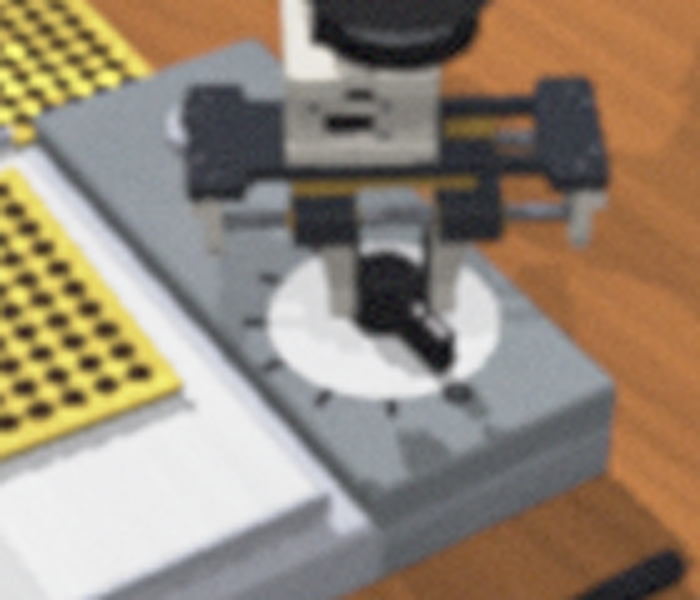

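```bash
python3 - <<'E'
from h import *
p,o=cur(); t=snapshot("scene"); s=snapshot("top"); cv2.imwrite("pics/top3.png",cv2.resize(s["image"][200:330,260:460],None,fx=4,fy=4))
for z in (0,-.02,-.04,-.06):
  for y in (-.036,-.015,.015,.036):
    w=p+o.apply([0,y,z]); a=np.array(proj(t,w)); print(z,y,((a-[240,165])*5).round())
E
```

```text
0 -0.036 [315. 356.]
0 -0.015 [357. 355.]
0 0.015 [416. 353.]
0 0.036 [458. 352.]
-0.02 -0.036 [315. 326.]
-0.02 -0.015 [357. 325.]
-0.02 0.015 [417. 323.]
-0.02 0.036 [459. 322.]
-0.04 -0.036 [314. 296.]
-0.04 -0.015 [357. 295.]
-0.04 0.015 [418. 293.]
-0.04 0.036 [461. 292.]
-0.06 -0.036 [314. 265.]
-0.06 -0.015 [357. 264.]
-0.06 0.015 [419. 262.]
-0.06 0.036 [462. 261.]
```

View pics/top3.png

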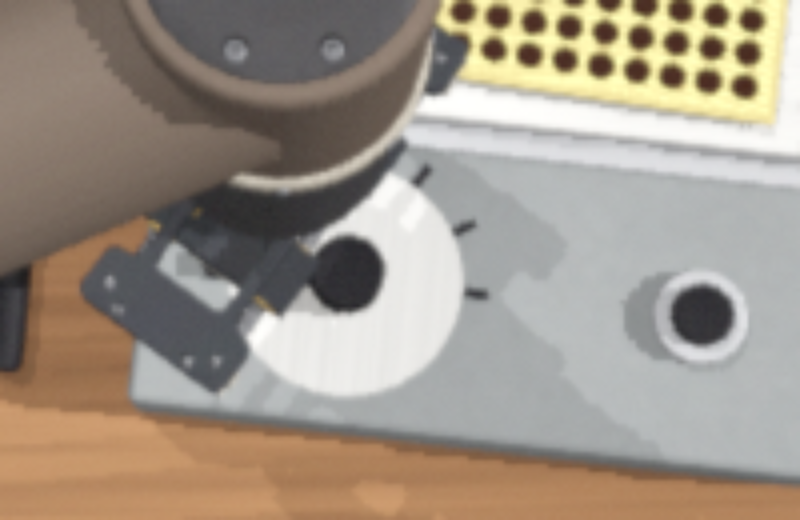

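The pointer is still at off. The scene view shows the fingertips (zoom 340,310 and 445,300) about 27 mm higher than the nominal TCP, so they passed over the pointer. I'll go back, then descend in small steps while watching the force.

```bash
python3 -m pendant '[[0.0007,0.008,0,0,0,-0.1745,-0.32],[0.0028,0.0157,0,0,0,-0.3491,-0.32],[0.0062,0.023,0,0,0,-0.5236,-0.32],[0.0062,0.023,0,0,0,-0.5236,-0.32]]'
python3 -m pendant '[[0,0,0.003,0,0,0,-0.32],[0,0,0.006,0,0,0,-0.32],[0,0,0.008,0,0,0,-0.32],[0,0,0.008,0,0,0,-0.32]]'
python3 - <<'E'
from h import *
p,o=cur(); print(rel(p,o,*goal(0,.046,.083)))
t=snapshot("scene"); c=cv2.resize(t["image"][165:285,240:380],None,fx=5,fy=5,interpolation=cv2.INTER_CUBIC); cv2.imwrite("pics/sc4.png",c)
for z in (0,-.02,-.04,-.06):
  for y in (-.036,-.015,.015,.036):
    w=p+o.apply([0,y,z]); a=np.array(proj(t,w)); print(z,y,((a-[240,165])*5).round())
E
```

```text
clock: 4.88
tool_pos: [0.5538, 0.0376, 0.0834]
orientation: [-180.0, 0.0, -97.4]
force: [-0.4, -0.5, 0.4]
opening: 0.0299
clock: 5.38
tool_pos: [0.554, 0.0373, 0.0748]
orientation: [180.0, -0.0, -97.4]
force: [-0.3, 0.1, -0.3]
opening: 0.0295
(array([-0.0001, -0.0004, -0.0082]), array([ 0.0006, -0.0003,  0.0005]))
0 -0.036 [372. 383.]
0 -0.015 [406. 367.]
0 0.015 [455. 346.]
0 0.036 [489. 331.]
-0.02 -0.036 [372. 353.]
-0.02 -0.015 [407. 338.]
-0.02 0.015 [457. 316.]
-0.02 0.036 [491. 302.]
-0.04 -0.036 [372. 323.]
-0.04 -0.015 [408. 308.]
-0.04 0.015 [458. 286.]
-0.04 0.036 [492. 272.]
-0.06 -0.036 [373. 292.]
-0.06 -0.015 [409. 277.]
-0.06 0.015 [459. 256.]
-0.06 0.036 [494. 241.]
```

View pics/sc4.png

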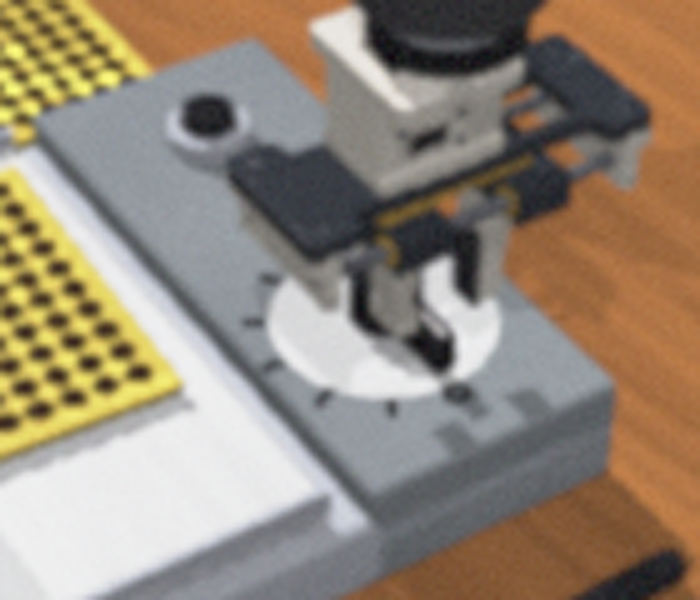

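```bash
python3 -m pendant '[[0,0,0.002,0,0,0,-0.32],[0,0,0.004,0,0,0,-0.32],[0,0,0.006,0,0,0,-0.32],[0,0,0.006,0,0,0,-0.32]]'
python3 -m pendant '[[0,0,0.001,0,0,0,-0.32],[0,0,0.002,0,0,0,-0.32],[0,0,0.002,0,0,0,-0.32]]'
```

```text
clock: 5.92
tool_pos: [0.5539, 0.0374, 0.0689]
orientation: [180.0, -0.0, -97.3]
force: [-0.2, -0.2, 0.0]
opening: 0.03
clock: 6.3
tool_pos: [0.554, 0.0374, 0.0671]
orientation: [180.0, -0.0, -97.3]
force: [-0.3, 0.4, -0.6]
opening: 0.03
```

```bash
python3 -m pendant '[[0,0,0.002,0,0,0,-0.32],[0,0,0.004,0,0,0,-0.32],[0,0,0.006,0,0,0,-0.32],[0,0,0.006,0,0,0,-0.32]]'
python3 - <<'E'
from h import *
p,o=cur(); print(p)
t=snapshot("scene"); c=cv2.resize(t["image"][185:265,280:380],None,fx=8,fy=7,interpolation=cv2.INTER_CUBIC); cv2.imwrite("pics/sc5.png",c)
s=snapshot("wrist"); cv2.imwrite("pics/w5.png",s["image"][200:400])
E
```

```text
clock: 6.8
tool_pos: [0.5539, 0.0374, 0.0609]
orientation: [180.0, -0.0, -97.3]
force: [-1.0, -0.7, -0.9]
opening: 0.03
[0.55389217 0.037364   0.06091115]
```

View pics/sc5.png

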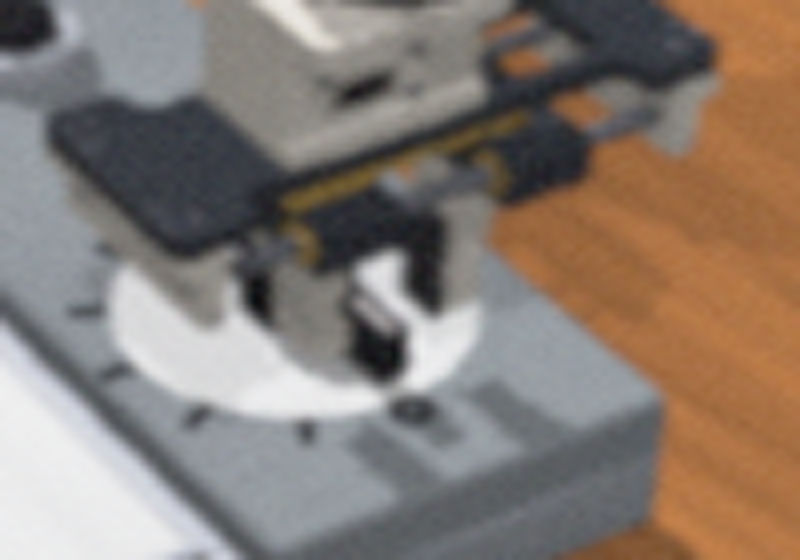

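The fingers now straddle the pointer (zoom about 380,340). I'll push one click.

```bash
python3 -m pendant '[[0.0002,-0.004,0,0,0,0.0873,-0.32],[0.0007,-0.008,0,0,0,0.1745,-0.32],[0.0012,-0.0104,0,0,0,0.227,-0.32],[0.0018,-0.0127,0,0,0,0.279,-0.32]]'
python3 -m pendant '[[0.0002,-0.0024,0,0,0,0.0523,-0.32],[0.0005,-0.0048,0,0,0,0.105,-0.32],[0.0009,-0.007,0,0,0,0.157,-0.32],[0.0014,-0.0093,0,0,0,0.205,-0.32],[0.002,-0.0113,0,0,0,0.2446,-0.32],[0.002,-0.0113,0,0,0,0.2446,-0.32]]'
python3 - <<'E'
from h import *
p,o=cur(); print(rel(p,o,*goal(30,.046,.061)))
s=snapshot("wrist"); cv2.imwrite("pics/w6.png",s["image"])
E
```

```text
clock: 7.4
tool_pos: [0.5655, 0.034, 0.061]
orientation: [179.9, -0.0, -113.4]
force: [-2.8, 1.0, 1.3]
opening: 0.0297
clock: 8.15
tool_pos: [0.5761, 0.0276, 0.0612]
orientation: [-180.0, -0.0, -127.3]
force: [0.4, 0.2, 0.4]
opening: 0.0296
(array([-0.0007,  0.0001,  0.0002]), array([-0.   , -0.   ,  0.001]))
```

View pics/w6.png

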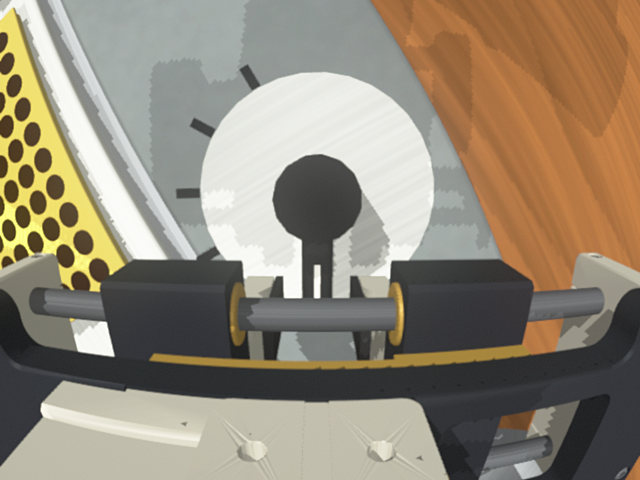

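The pointer clicked to speed 1 and is centred in the jaw (316,270). I'll repeat for the next click.

```bash
python3 -m pendant '[[0.0002,-0.004,0,0,0,0.0873,-0.32],[0.0007,-0.008,0,0,0,0.1745,-0.32],[0.0012,-0.0104,0,0,0,0.227,-0.32],[0.0018,-0.0127,0,0,0,0.279,-0.32],[0.0025,-0.015,0,0,0,0.332,-0.32],[0.0034,-0.0172,0,0,0,0.384,-0.32],[0.0043,-0.0194,0,0,0,0.436,-0.32],[0.0052,-0.0212,0,0,0,0.48,-0.32],[0.0062,-0.023,0,0,0,0.5236,-0.32],[0.0062,-0.023,0,0,0,0.5236,-0.32]]'
python3 - <<'E'
from h import *
p,o=cur(); print(rel(p,o,*goal(60,.046,.061)))
s=snapshot("wrist"); cv2.imwrite("pics/w7.png",s["image"])
E
```

```text
clock: 9.45
tool_pos: [0.5905, 0.0088, 0.0611]
orientation: [180.0, -0.0, -157.3]
force: [-0.1, -0.5, -0.2]
opening: 0.0299
(array([-0.0007,  0.0004,  0.0001]), array([ 0.    , -0.0001,  0.0019]))
```

View pics/w7.png

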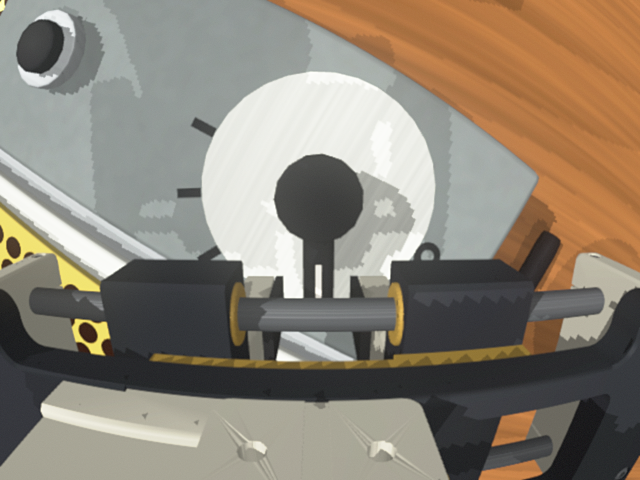

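Speed 2, still centred. Next click.

```bash
python3 -m pendant '[[0.0002,-0.004,0,0,0,0.0873,-0.32],[0.0007,-0.008,0,0,0,0.1745,-0.32],[0.0012,-0.0104,0,0,0,0.227,-0.32],[0.0018,-0.0127,0,0,0,0.279,-0.32],[0.0025,-0.015,0,0,0,0.332,-0.32],[0.0034,-0.0172,0,0,0,0.384,-0.32],[0.0043,-0.0194,0,0,0,0.436,-0.32],[0.0052,-0.0212,0,0,0,0.48,-0.32],[0.0062,-0.023,0,0,0,0.5236,-0.32],[0.0062,-0.023,0,0,0,0.5236,-0.32]]'
python3 - <<'E'
from h import *
p,o=cur(); print(rel(p,o,*goal(90,.046,.061)),ctrl.get_obs()["joint_pos"].round())
s=snapshot("wrist"); cv2.imwrite("pics/w8.png",s["image"])
E
```

```text
clock: 10.75
tool_pos: [0.5936, -0.0148, 0.0611]
orientation: [-180.0, -0.0, 172.7]
force: [-0.0, 0.1, -0.5]
opening: 0.03
(array([-0.0004,  0.0006,  0.0001]), array([-0.    , -0.    ,  0.0024])) [  17.   20.  -19.   -0.  -51. -115.]
```

View pics/w8.png

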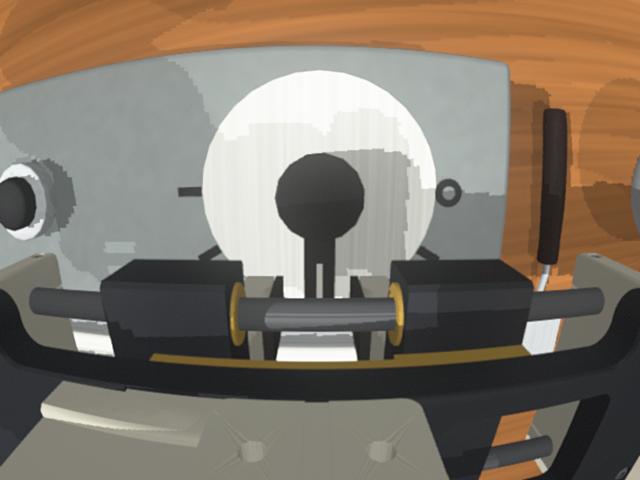

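Speed 3: the off ring is at the right (448,192), square to the pointer. One more click.

```bash
python3 -m pendant '[[0.0002,-0.004,0,0,0,0.0873,-0.32],[0.0007,-0.008,0,0,0,0.1745,-0.32],[0.0012,-0.0104,0,0,0,0.227,-0.32],[0.0018,-0.0127,0,0,0,0.279,-0.32],[0.0025,-0.015,0,0,0,0.332,-0.32],[0.0034,-0.0172,0,0,0,0.384,-0.32],[0.0043,-0.0194,0,0,0,0.436,-0.32],[0.0052,-0.0212,0,0,0,0.48,-0.32],[0.0062,-0.023,0,0,0,0.5236,-0.32],[0.0062,-0.023,0,0,0,0.5236,-0.32]]'
python3 - <<'E'
from h import *
p,o=cur(); print(rel(p,o,*goal(120,.046,.061)),ctrl.get_obs()["joint_pos"].round())
s=snapshot("wrist"); cv2.imwrite("pics/w9.png",s["image"])
E
```

```text
clock: 12.05
tool_pos: [0.5846, -0.0368, 0.0612]
orientation: [180.0, 0.0, 142.8]
force: [-0.4, -0.8, 0.4]
opening: 0.0299
(array([-0.0001,  0.0007,  0.0002]), array([0.    , 0.0001, 0.0026])) [  16.   19.  -20.    0.  -51. -143.]
```

View pics/w9.png

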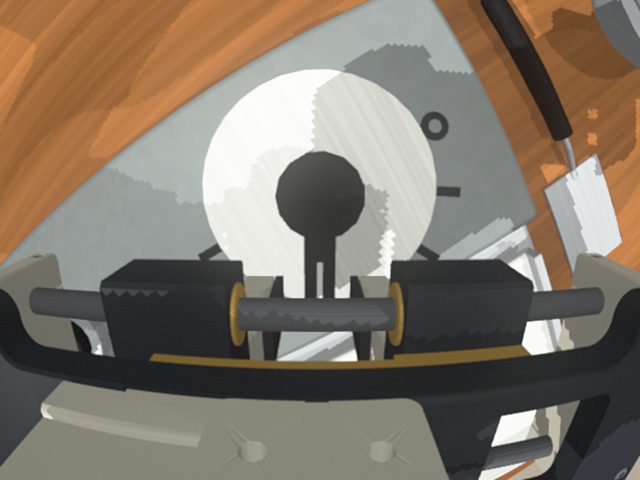

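The pointer is at speed 4: centred, with the ring at about 120°. I'll lift straight up off it.

```bash
python3 -m pendant '[[0,-0.0005,-0.005,0,0,0,-0.32],[0,-0.0005,-0.015,0,0,0,-0.32],[0,-0.0005,-0.03,0,0,0,-0.32],[0,-0.0005,-0.06,0,0,0,-0.32],[0,-0.0005,-0.1,0,0,0,-0.32],[0,-0.0005,-0.12,0,0,0,-0.32],[0,-0.0005,-0.12,0,0,0,-0.32]]'
python3 - <<'E'
from h import *
p,o=cur(); print(p)
s=snapshot("wrist"); cv2.imwrite("pics/w10.png",s["image"])
Rg=R.from_euler('xyz',[180,0,172.6],degrees=True)
print(rel(p,o,np.array([.5211,-.2173,.15]),Rg))
E
```

```text
clock: 12.98
tool_pos: [0.5856, -0.037, 0.1842]
orientation: [179.8, 0.2, 142.7]
force: [0.5, -0.4, -1.0]
opening: 0.0296
[ 0.58559484 -0.03703014  0.1842065 ]
(array([-0.0579, -0.1826,  0.0337]), array([ 0.0027,  0.0041, -0.5221]))
```

View pics/w10.png

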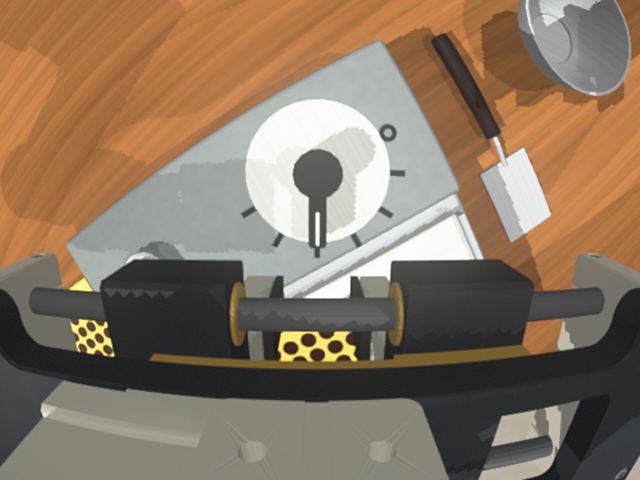

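The pointer lines up with the fourth bar (317,252): ring (388,132), 1 (397,173), 2 (385,212), 3 (358,238). Now I'll go over the button.

```bash
python3 -m pendant '[[-0.015,-0.046,0,0,0,-0.13,-0.1],[-0.029,-0.091,0,0,0,-0.26,-0.1],[-0.044,-0.137,0,0,0,-0.39,-0.1],[-0.058,-0.1826,0,0,0,-0.522,-0.1],[-0.058,-0.1826,0.02,0,0,-0.522,-0.1],[-0.058,-0.1826,0.034,0,0,-0.522,-0.1],[-0.058,-0.1826,0.034,0,0,-0.522,-0.1]]'
python3 - <<'E'
from h import *
p,o=cur(); print(p)
s=snapshot("wrist"); cv2.imwrite("pics/w11.png",s["image"])
t=snapshot("scene"); cv2.imwrite("pics/sc11.png",cv2.resize(t["image"][120:240,220:380],None,fx=5,fy=5,interpolation=cv2.INTER_CUBIC))
t=snapshot("top"); cv2.imwrite("pics/top11.png",cv2.resize(t["image"][200:330,300:500],None,fx=4,fy=4,interpolation=cv2.INTER_CUBIC))
E
```

```text
clock: 13.9
tool_pos: [0.5187, -0.2171, 0.1455]
orientation: [-180.0, -0.2, 172.6]
force: [-0.6, 0.2, -0.4]
opening: 0.0393
[ 0.51865648 -0.21708618  0.14554802]
```

View pics/w11.png

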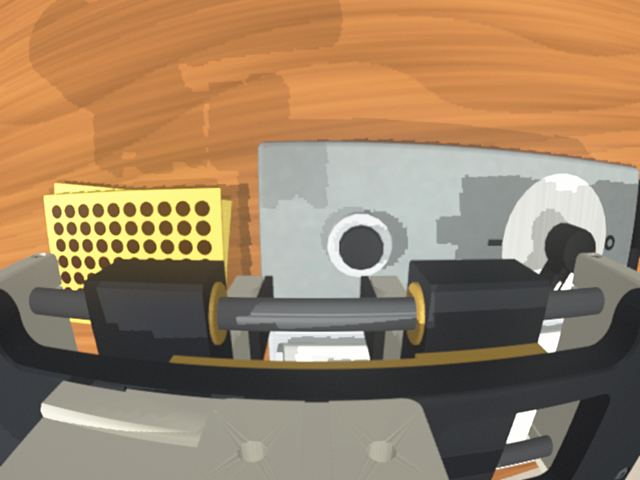

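View pics/sc11.png

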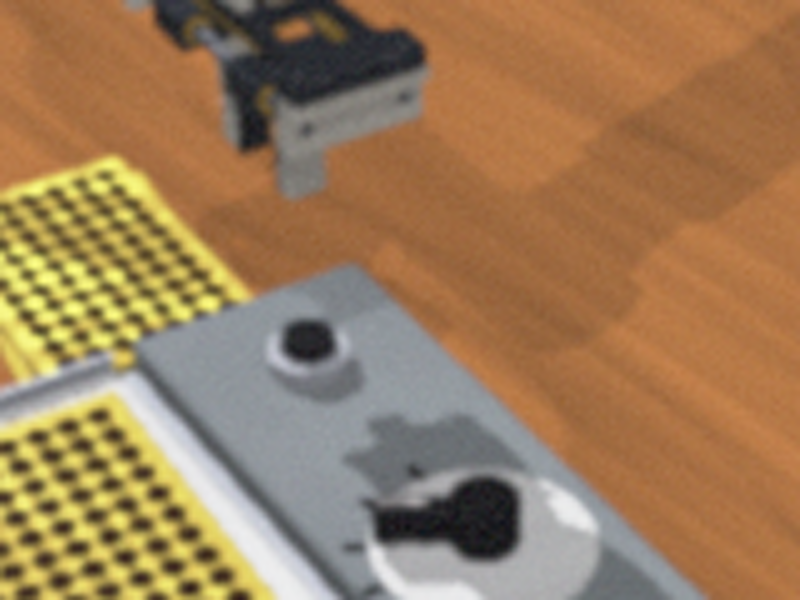

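View pics/top11.png

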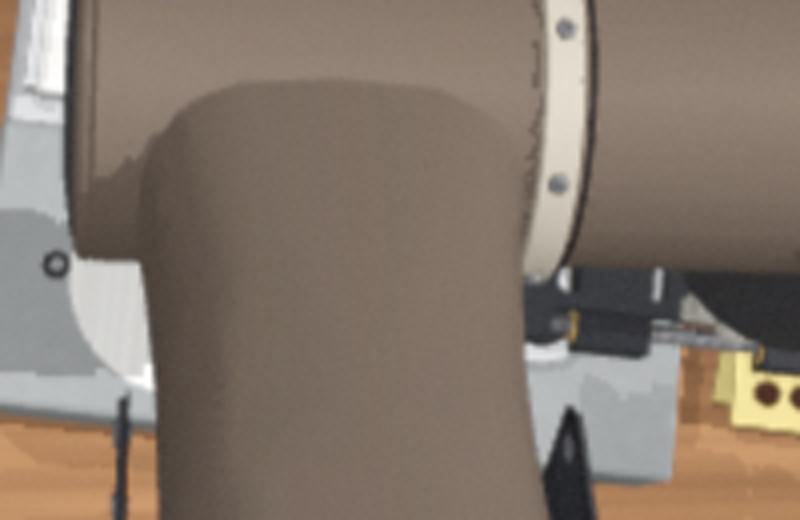

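```bash
python3 - <<'E'
from h import *
p,o=cur(); s=snapshot("wrist"); im=s["image"]
m=(im[215:280,325:395].max(2)<70).astype(np.uint8); n,l,st,ce=cv2.connectedComponentsWithStats(m); i=1+st[1:,4].argmax(); c=ce[i]+[325,215]; print(c,st[i])
for z in (.080,.084,.09):
  w=wplane(s,p,o,c,z); print(z,w,o.inv().apply(w-p))
print("expected", .5253,-.1868)
for z in (0,-.025,-.03):
  print(z,[wproj(s,(x,y,z)).round() for x in (.0095,) for y in (.0196,.0406)])
E
```

```text
[356.55555556 225.91111111] [19  8 27 10 45]
0.08 [ 0.51291768 -0.18583714  0.08      ] [0.01132389 0.03011932 0.06757153]
0.084 [ 0.51204134 -0.18616993  0.084     ] [0.01214859 0.02967607 0.06357127]
0.09 [ 0.51072683 -0.18666912  0.09      ] [0.01338564 0.02901119 0.05757087]
expected 0.5253 -0.1868
0 [array([350., 254.]), array([388., 254.])]
-0.025 [array([355., 269.]), array([398., 269.])]
-0.03 [array([356., 272.]), array([400., 272.])]
```

```bash
python3 - <<'E'
from h import *
p,o=cur(); s=snapshot("wrist"); im=s["image"]; print(p, o.as_euler('xyz',degrees=True))
m=(im[205:280,325:395].max(2)<55).astype(np.uint8); n,l,st,ce=cv2.connectedComponentsWithStats(m)
for i in range(1,n):
  if st[i,4]>100:
    c=ce[i]+[325,205]; print(c,st[i]); 
    for z in (.080,.086):
      w=wplane(s,p,o,c,z); print(z,w,o.inv().apply(w-p))
E
```

```text
[ 0.52031297 -0.21715852  0.14770814] [-1.79992843e+02  4.39955751e-02  1.72630646e+02]
```

```bash
python3 - <<'E'
from h import *
p,o=cur(); s=snapshot("wrist"); im=s["image"]; print(p); cv2.imwrite("pics/w12.png",cv2.resize(im[190:300,280:440],None,fx=5,fy=5))
print(im[247,340:385:4].tolist(), im[225:275:5,360].tolist())
E
```

```text
[ 0.52028006 -0.21720233  0.14775713]
[[68, 68, 65], [74, 74, 71], [76, 75, 74], [76, 75, 73], [75, 73, 71], [77, 77, 75], [75, 75, 73], [78, 77, 76], [78, 78, 76], [78, 77, 77], [74, 74, 72], [206, 206, 201]] [[73, 72, 70], [80, 79, 77], [81, 78, 76], [79, 78, 76], [76, 75, 74], [76, 76, 74], [72, 72, 72], [76, 75, 73], [63, 63, 62], [242, 242, 239]]
```

View pics/w12.png

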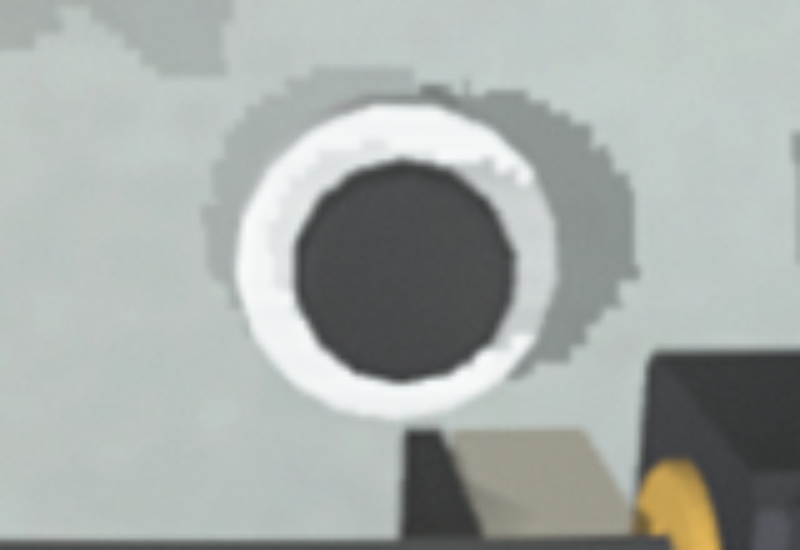

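```bash
python3 - <<'E'
from h import *
p,o=cur(); s=snapshot("wrist"); print(p)
for z in (.080,.088):
  w=wplane(s,p,o,(360.5,243.5),z); print(z,w,o.inv().apply(w-p))
E
```

```text
[ 0.52022873 -0.21725877  0.14775534]
0.08 [ 0.5263251  -0.18442042  0.08      ] [-0.00175769  0.03335169  0.06775606]
0.088 [ 0.52415719 -0.18513278  0.088     ] [0.00029268 0.03236636 0.05975404]
```

```bash
python3 -m pendant '[[-0.001,0.001,0.03,0,0,0,-0.1],[-0.001,0.001,0.055,0,0,0,-0.1],[-0.001,0.001,0.065,0,0,0,-0.1],[-0.001,0.001,0.072,0,0,0,-0.1],[-0.001,0.001,0.072,0,0,0,-0.1]]'
python3 - <<'E'
from h import *
p,o=cur(); print(p,ctrl.get_obs()["force"])
t=snapshot("scene"); cv2.imwrite("pics/sc13.png",cv2.resize(t["image"][140:240,240:360],None,fx=6,fy=6,interpolation=cv2.INTER_CUBIC))
E
```

```text
clock: 14.88
tool_pos: [0.521, -0.2167, 0.0754]
orientation: [-180.0, 0.0, 172.6]
force: [0.5, 0.3, 0.0]
opening: 0.0395
[ 0.52099754 -0.21674026  0.07538155] [0.54256876 0.28643468 0.00562253]
```

View pics/sc13.png

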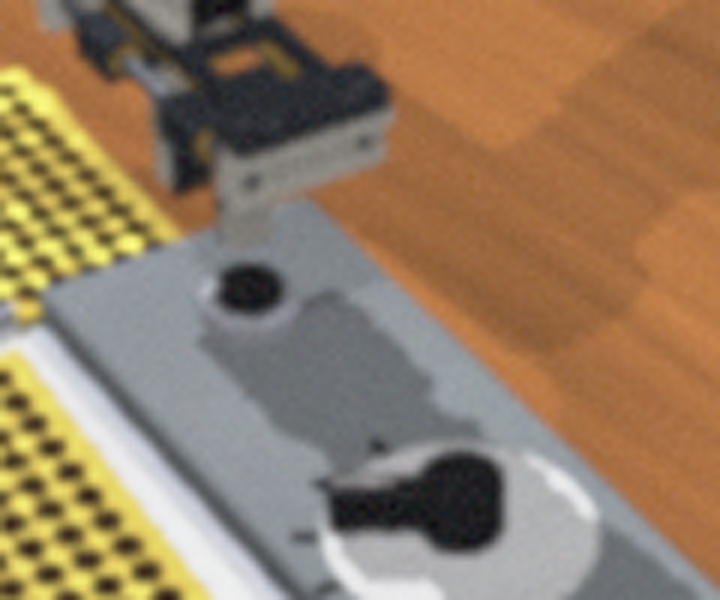

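The finger hangs above the button (tip 245,250; button 248,288), about 20 mm up. I'll go down in steps.

```bash
python3 -m pendant '[[0,0,0.005,0,0,0,-0.1],[0,0,0.01,0,0,0,-0.1],[0,0,0.014,0,0,0,-0.1],[0,0,0.014,0,0,0,-0.1]]'
python3 -m pendant '[[0,0,0.002,0,0,0,-0.1],[0,0,0.003,0,0,0,-0.1],[0,0,0.003,0,0,0,-0.1]]'
python3 - <<'E'
from h import *
p,o=cur(); print(p,ctrl.get_obs()["force"])
t=snapshot("scene"); cv2.imwrite("pics/sc14.png",cv2.resize(t["image"][140:240,240:360],None,fx=6,fy=6,interpolation=cv2.INTER_CUBIC))
s=snapshot("wrist"); cv2.imwrite("pics/w14.png",cv2.resize(s["image"][190:300,240:440],None,fx=4,fy=4))
E
```

```text
clock: 15.42
tool_pos: [0.5205, -0.2167, 0.0607]
orientation: [-180.0, -0.0, 172.6]
force: [-0.2, -0.5, -0.0]
opening: 0.0397
clock: 15.8
tool_pos: [0.5208, -0.2167, 0.0581]
orientation: [180.0, -0.0, 172.6]
force: [0.5, 1.1, -0.7]
opening: 0.0392
[ 0.52077947 -0.21669527  0.05811517] [ 0.45993677  1.09578012 -0.66218688]
```

View pics/sc14.png

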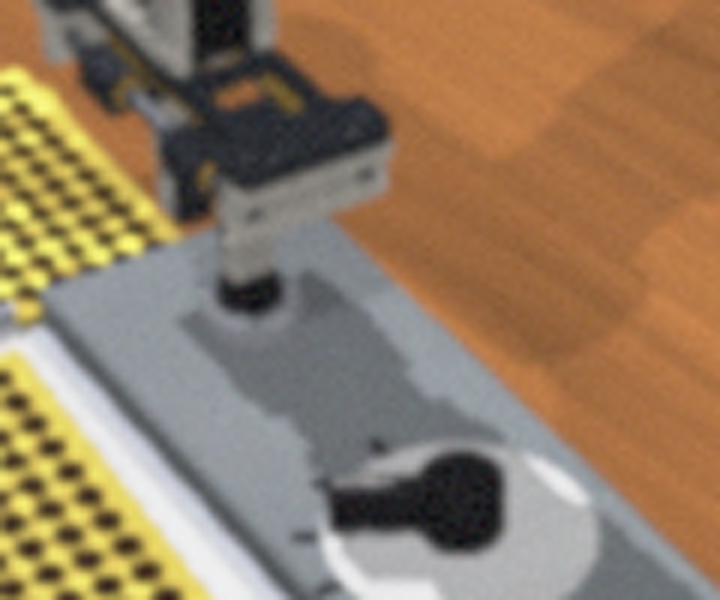

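View pics/w14.png

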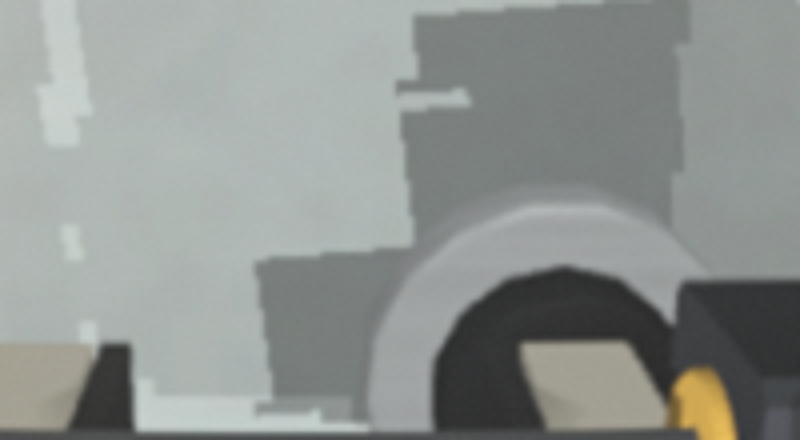

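Finger and button are in line. I'll press on, watching the force.

```bash
python3 -m pendant '[[0,0,0.002,0,0,0,-0.1],[0,0,0.003,0,0,0,-0.1],[0,0,0.003,0,0,0,-0.1]]'
python3 -m pendant '[[0,0,0.002,0,0,0,-0.1],[0,0,0.003,0,0,0,-0.1],[0,0,0.003,0,0,0,-0.1]]'
```

```text
clock: 16.27
tool_pos: [0.521, -0.2167, 0.0553]
orientation: [-180.0, 0.0, 172.6]
force: [0.5, 0.1, 1.8]
opening: 0.0396
clock: 16.65
tool_pos: [0.521, -0.2168, 0.0523]
orientation: [-180.0, 0.0, 172.6]
force: [0.0, 0.3, 3.6]
opening: 0.0391
```

```bash
python3 -m pendant '[[0,0,0.001,0,0,0,-0.1],[0,0,0.002,0,0,0,-0.1],[0,0,0.002,0,0,0,-0.1]]'
```

```text
clock: 17.02
tool_pos: [0.5211, -0.2168, 0.0508]
orientation: [-180.0, 0.0, 172.6]
force: [-0.9, -0.0, 8.3]
opening: 0.0396
```

```bash
python3 -m pendant '[[0,0,0.001,0,0,0,-0.1],[0,0,0.001,0,0,0,-0.1]]'
python3 - <<'E'
from h import *
print(ctrl.get_obs()["force"],ctrl.get_obs()["tool_pos"])
t=snapshot("scene"); cv2.imwrite("pics/sc15.png",cv2.resize(t["image"][140:240,240:360],None,fx=6,fy=6,interpolation=cv2.INTER_CUBIC))
E
```

```text
clock: 17.27
tool_pos: [0.5212, -0.2169, 0.0506]
orientation: [-180.0, 0.1, 172.6]
force: [-4.3, 2.5, 15.0]
opening: 0.0395
[-4.2887545   2.46106113 15.03168805] [ 0.52118162 -0.21686222  0.05059014]
```

View pics/sc15.png

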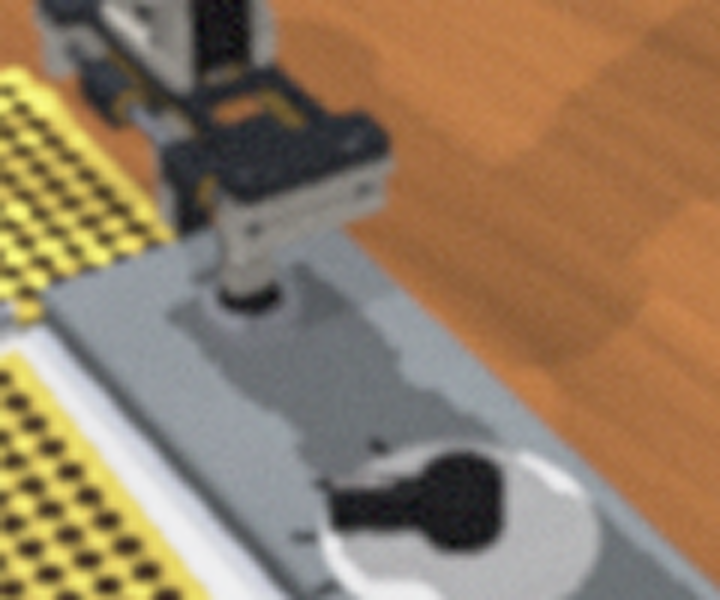

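It bottomed out: 15 N, and the last 1 mm command moved it only 0.2 mm. I'll release and lift.

```bash
python3 -m pendant '[[0,0,-0.003,0,0,0,-0.1],[0,0,-0.007,0,0,0,-0.1],[0,0,-0.015,0,0,0,-0.1],[0,0,-0.035,0,0,0,-0.1],[0,0,-0.07,0,0,0,-0.1],[0,0,-0.11,0,0,0,-0.1],[0,0,-0.15,0,0,0,-0.1],[0,0,-0.15,0,0,0,-0.1]]'
python3 -m pendant '[[0,-0.06,0,0,0,0,-0.1],[0,-0.12,0,0,0,0,-0.1],[0,-0.18,0,0,0,0,-0.1],[0,-0.2,0,0,0,0,-0.1],[0,-0.2,0,0,0,0,-0.1]]'
python3 - <<'E'
from h import *
t=snapshot("scene"); cv2.imwrite("pics/sc16.png",t["image"])
t=snapshot("top"); cv2.imwrite("pics/top16.png",t["image"])
cv2.imwrite("pics/sc16z.png",cv2.resize(t["image"][200:330,280:480],None,fx=4,fy=4,interpolation=cv2.INTER_CUBIC))
E
```

```text
clock: 18.32
tool_pos: [0.5223, -0.217, 0.2026]
orientation: [-180.0, 0.3, 172.6]
force: [0.6, 0.1, -0.3]
opening: 0.0393
clock: 18.95
tool_pos: [0.4938, -0.4158, 0.1976]
orientation: [179.9, -0.1, 172.4]
force: [0.7, 0.5, 0.1]
opening: 0.0391
```

View pics/sc16.png

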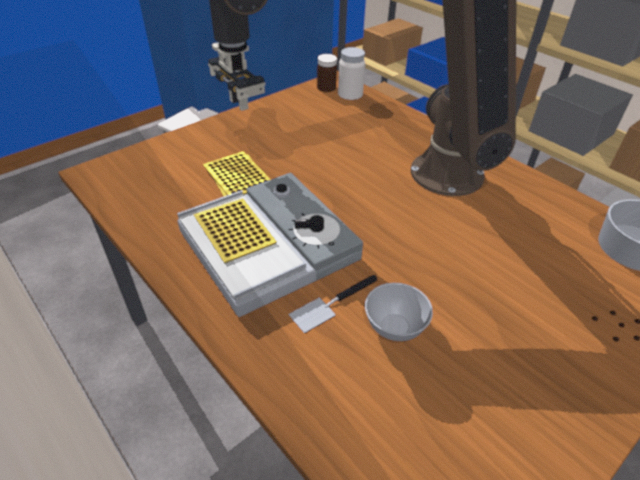

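View pics/top16.png

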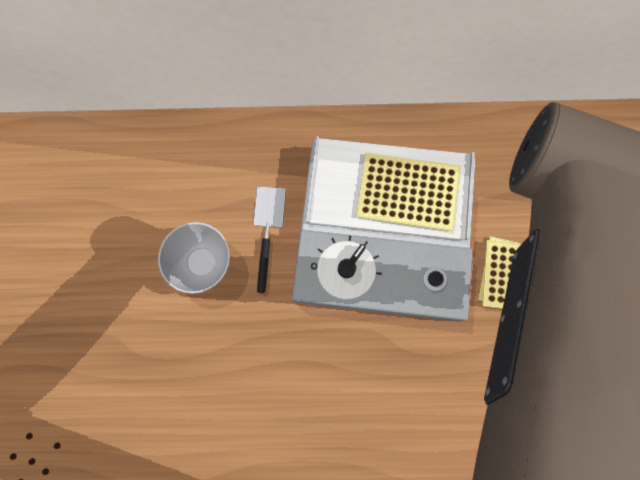

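```bash
python3 - <<'E'
from h import *
a=cv2.imread("pics/scene0.png"); b=cv2.imread("pics/sc16.png")
for im in (a,b):
    m=(im[175:205,265:300].max(2)<75).astype(np.uint8); n,l,st,ce=cv2.connectedComponentsWithStats(m); i=1+st[1:,4].argmax(); print(st[i],ce[i]+[265,175])
print(ctrl.get_obs()["force"]); ctrl.close_job()
E
```

```text
[12  9 10  8 60] [281.21666667 187.8       ]
[12  9 10  8 71] [281.32394366 187.54929577]
[-0.33494502  0.50940741  0.04061769]
the job is handed in; nothing more can be done
```

The selector now rests in speed 4, and I pressed the start button fully once and let it come back up. The job is handed in at about 19 s of the 70 s allowed.

- **Selector:** I pushed the pointer from off, one click at a time, with a fingertip on its side, checking each click in the wrist camera. The other finger stood ahead of the pointer to stop it running past. After lifting off, the wrist and top views both show the pointer on the fourth bar.
- **First try missed:** The fingertips are about 25 to 35 mm shorter than the stated tool point. My first push passed over the pointer without touching it, so I went back, lowered the tool and repeated it.
- **Button:** One finger pressed it straight down until it stopped. The force rose to 15 N, and the last 1 mm command moved it only 0.2 mm. Afterwards the button sits in the same place in the scene image as before, within 0.3 pixel, so it is back up.
- **Last checks:** The force reading was about zero with the arm clear of everything. The deck mould, scraper and bowl look unmoved. In the final top view the arm partly hides the mould stack, but the scene view shows it in place.

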